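# Put the glaze bottles back in the caddy

### The arm

A 7-joint arm with a two-finger parallel gripper is mounted at the origin on the work surface. World frame = base frame: x ahead of the robot, y to its left, z up, the work surface at z = 0. Lengths are in m, angles in rad, forces in N, time in s.
With the tool pointing down it reaches from about 0.425 to 1.025 m from the base axis. Payload 9.4 kg.
Tool frame: the origin (TCP) lies at the centre of the arm's flange, where the gripper is bolted on; the fingertips stand 173 mm ahead of it and the grasp point (between the pads) lies 155 mm ahead of it (robot.tcp_to_tips is the distance from the TCP to the fingertips, in m); z points along the fingers, x is the direction in which the jaws open and shut, and the axes are right-handed (so a half turn about z gives the same grasp; the last joint's range is limited). The gripper opens to 85 mm and grips with 20 to 120 N. Pads are 22 mm wide; open, the fingers measure 114 mm over their backs; the gripper's body (76 mm by 85 mm) begins 54 mm behind the grasp point. The pads swing forward as they close: fully open they stand 13 mm farther back than shut.
Start: joints at [1.202, 0.599, -0.003, 1.599, 0.002, 0.943, -0.08], TCP at [0.209, -0.694, 0.405] pointing down, gripper open.
Joint ranges: [-2.57, 2.57], [-0.35, 1.97], [-1.29, 1.29], [0.11, 2.56], [-1.05, 4.19], [0.11, 1.86], [-2.63, 2.63]. Speed limits (rad/s): [2.22, 2.22, 3.01, 3.01, 3.14, 3.14, 3.14].

### API

Orientations are given as a 3x3 rotation matrix whose columns are the frame's x, y, z axes.
In Python, from rig import robot gives the robot as it stands. Calls block until the motion is done:
- robot.goto(position, orientation): joint-space move of the TCP to a pose.
- robot.move_linear(position, frame=None, v=0.15): straight line of the TCP; frame=None keeps the orientation; v is the mean speed in m/s.
- robot.set_joints(angles): joint-space move.
- robot.open() and robot.gripper_close(): open the fingers fully, or close them until they stop; the grip force is fixed at half the most.
- robot.dwell(seconds).
- robot.ik(position, orientation): joint angles nearest the present ones, or None.
- robot.get_state(): the state.
- robot.get_image(name): name is "side" or "top" or "wrist"; returns the picture (384x512x3 uint8, red, green, blue); there is no depth.
- robot.camera_info(name): a dict with "intrinsics" (3x3 intrinsics, pixels), "world_from_camera" (4x4, takes a point from camera to world coordinates); the wrist camera has in their place "tool_from_camera" (4x4, takes a point from camera to tool coordinates, whose origin is the TCP and whose axes are the tool frame's). Camera axes: x right, y down, z forward; pixel columns grow to the right and rows downward; lengths in m; the calibration is good to about 2 mm. The wrist camera is an equidistant fisheye: a pixel r from the principal point sees the ray r / f radians off the axis. A picture is of the moment at which its call begins: read the wrist's pose just before it. camera_info takes no time and is no camera call.
A pose or a line that the arm cannot do raises robot.Unreachable and nothing moves.
- robot.job_done(): hands the job in, once; it reports no verdict.
The state is a dict: "time": time; "joints": joint angles; "qd": joint speeds; "tau": joint torques, N m; "tool_pos": TCP position; "ee_rot": TCP orientation; "contact_force": force on the tool from outside, world axes, zero at the start; "torque": the same for the moment, N m; "grip_width": opening from 0.0 (shut) to 1.0 (fully open).
Only numpy, scipy, OpenCV 4.12 (cv2) and the standard library are available. Lean on these libraries where they do the work, as an engineer would, in place of code of your own. Each camera call takes 0.05 s, during which the arm holds its last target. There are 200 camera calls.

### The job

Clear the painting table for the next group: stand the four flip-top-capped glaze bottles back in the caddy, upright on the bin floor and one to a compartment, the two tall ones in the deep bin and the two short ones in the shallow bin. Set each one down rather than dropping it, and leave the drink can, the cone-nozzled glue bottle and the two unglazed bisque pieces (bud vase and salt shaker) standing where they are.

Things in the scene. Friction and masses are not known exactly. Their poses are not given: they have to be found in the camera images.
- deep_bin: DEEP bin of the steel glaze caddy (fixed, left or right on the table): open box 160 x 76 mm, walls 70 mm high, 3 mm thick, floor 3 mm; a full-height divider makes two compartments, each 75 x 70 mm, centred at x = +39 and -39 mm, y = 0. Origin: centre of its underside, 3 mm above the table; x along its length, z up. Turned up to 0.3 rad.
- shallow_bin: SHALLOW bin of the caddy, standing beside the deep one, long sides together (centres 78 mm apart, either order), fixed: same footprint, divider, compartments, 3 mm walls and floor, origin and axes, but its walls are only 40 mm high. Around both bins runs the caddy's 22 mm rim, 168 x 160 mm, with a low wire handle at each end.
- tall_round: Tall round glaze bottle, pale plastic with paper label: body 50 mm in diameter and 92 mm high, sloping shoulder, on top a round white flip-top cap, 28 mm in diameter and 26 mm high, which is the place to grip from above. 130 mm high in all, cap from 104 to 130 mm. About 0.15 kg. Origin: centre of its underside; z up. Loose, upright at the start, any yaw.
- tall_square: Tall square glaze bottle: body 44 x 44 mm and 92 mm high, sloping shoulder, on top a round white flip-top cap, 28 mm in diameter and 26 mm high, which is the place to grip from above. 130 mm high in all, cap from 104 to 130 mm. About 0.15 kg. Origin: centre of its underside; z up. Loose, upright at the start, any yaw.
- short_round: Short round glaze bottle: body 38 mm in diameter and 54 mm high, sloping shoulder, on top a round white flip-top cap, 28 mm in diameter and 26 mm high, which is the place to grip from above. 88 mm high in all, cap from 62 to 88 mm. About 0.07 kg. Origin: centre of its underside; z up. Loose, upright at the start, any yaw.
- short_square: Short square glaze bottle: body 35 x 35 mm and 54 mm high, sloping shoulder, on top a round white flip-top cap, 28 mm in diameter and 26 mm high, which is the place to grip from above. 88 mm high in all, cap from 62 to 88 mm. About 0.07 kg. Origin: centre of its underside; z up. Loose, upright at the start, any yaw.
- bud_vase: Look-alike, stays: unglazed cream bisque bud vase of bottle shape, 52 mm at the belly, thin neck with flared open mouth, no cap, 120 mm high. Origin: centre of its underside; z up. Loose, upright at the start, any yaw.
- shaker: Look-alike, stays: unglazed cream bisque salt shaker, 44 mm at the foot, waisted, domed top with small holes, no cap, 86 mm high. Origin: centre of its underside; z up. Loose, upright at the start, any yaw.
- can: Look-alike, stays: drink can, 66 mm in diameter, 115 mm high, flat metal top with a ring pull. Origin: centre of its underside; z up. Loose, upright at the start, any yaw.
- glue: Look-alike, stays: white round glue bottle, 48 mm in diameter, with a long pointed cone nozzle in place of a cap, 140 mm high to the tip. Origin: centre of its underside; z up. Loose, upright at the start, any yaw.

How it is judged:
At the end, for the whole second after the job is handed in: Tall bottles in the deep bin, short ones in the shallow bin, one per compartment: underside centre between the walls, under 10 mm above the bin's underside, tilt under 0.12 rad, released, at rest; the vase, shaker, can and glue at rest within 30 mm of their start, tilt under 0.15 rad (x of tall_round in the frame of deep_bin between -0.078 and 0.078 m and y of tall_round in the frame of deep_bin between -0.036 and 0.036 m and z of each of tall_round, tall_square in the frame of deep_bin below 0.01 m and angle between each of tall_round, tall_square, short_round, short_square's own z axis and vertical below 0.12 rad and linear speed of each of tall_round, tall_square, short_round, short_square, bud_vase, shaker, can, glue below 0.02 m/s and contact force between the fingers and tall_round below 0.1 N and x of tall_square in the frame of deep_bin between -0.078 and 0.078 m and y of tall_square in the frame of deep_bin between -0.036 and 0.036 m and contact force between the fingers and tall_square below 0.1 N and x of short_round in the frame of shallow_bin between -0.078 and 0.078 m and y of short_round in the frame of shallow_bin between -0.036 and 0.036 m and z of each of short_round, short_square in the frame of shallow_bin below 0.01 m and contact force between the fingers and short_round below 0.1 N and x of short_square in the frame of shallow_bin between -0.078 and 0.078 m and y of short_square in the frame of shallow_bin between -0.036 and 0.036 m and contact force between the fingers and short_square below 0.1 N and ((x of tall_round in the frame of deep_bin above 0 m and x of tall_square in the frame of deep_bin below 0 m) or (x of tall_round in the frame of deep_bin below 0 m and x of tall_square in the frame of deep_bin above 0 m)) and ((x of short_round in the frame of shallow_bin above 0 m and x of short_square in the frame of shallow_bin below 0 m) or (x of short_round in the frame of shallow_bin below 0 m and x of short_square in the frame of shallow_bin above 0 m)) and distance of each of bud_vase, shaker, can, glue from where it was at the start of the episode below 0.03 m and angle between each of bud_vase, shaker, can, glue's own z axis and vertical below 0.15 rad); the robot touches nothing.
It fails at once if the bud vase is pushed more than 30 mm from its place or knocked over (distance of bud_vase from where it was at the start of the episode above 0.03 m or angle between bud_vase's own z axis and vertical above 0.4 rad).
It fails at once if the shaker is pushed more than 30 mm from its place or knocked over (distance of shaker from where it was at the start of the episode above 0.03 m or angle between shaker's own z axis and vertical above 0.4 rad).
It fails at once if the drink can is pushed more than 30 mm from its place or knocked over (distance of can from where it was at the start of the episode above 0.03 m or angle between can's own z axis and vertical above 0.4 rad).
It fails at once if the glue bottle is pushed more than 30 mm from its place or knocked over (distance of glue from where it was at the start of the episode above 0.03 m or angle between glue's own z axis and vertical above 0.4 rad).
It fails at once if a glaze bottle is dropped (it falls free of the fingers, faster than 0.8 m/s) ((linear speed of tall_round above 0.8 m/s and contact force between the fingers and tall_round below 0.1 N) or (linear speed of tall_square above 0.8 m/s and contact force between the fingers and tall_square below 0.1 N) or (linear speed of short_round above 0.8 m/s and contact force between the fingers and short_round below 0.1 N) or (linear speed of short_square above 0.8 m/s and contact force between the fingers and short_square below 0.1 N)).
It also fails if it takes over 101 s, if anything falls off the work surface, if the arm or the gripper's body presses on something with over 40 N, if the wrist force passes 120 N, or if a joint passes its speed limit or range.

## Working session

There is one attempt and no reset: what is moved stays moved. The work goes in short steps, each a Python script; the robot and the scene stay as the last script left them, time stands still between calls to the robot, and variables do not carry over. Pictures are saved under pics/ and viewed, about 12 in all and at most 16, crops included, and the job is handed in when it is done.

```bash
ls; mkdir -p pics; python3 - <<'E'
from rig import robot
import cv2,numpy as np
for n in ["side","top"]:
    cv2.imwrite(f"pics/{n}0.png",robot.get_image(n)[:,:,::-1]); i=robot.camera_info(n)
    print(n,np.round(i["intrinsics"],1).tolist(),np.round(i["world_from_camera"],3).tolist())
i=robot.camera_info("wrist");print({k:np.round(v,3).tolist() if not isinstance(v,str) else v for k,v in i.items()})
s=robot.get_state();print(s["time"],s["tool_pos"],s["ee_rot"],s["grip_width"])
E
```

```text
pics
side [[427.9, 0.0, 254.6], [0.0, 427.9, 195.9], [0.0, 0.0, 1.0]] [[-1.0, -0.008, 0.006, 0.552], [-0.01, 0.775, -0.631, 0.748], [0.0, -0.631, -0.775, 0.926], [0.0, 0.0, 0.0, 1.0]]
top [[485.7, 0.0, 261.5], [0.0, 485.7, 195.5], [0.0, 0.0, 1.0]] [[0.024, -0.985, 0.171, 0.329], [-1.0, -0.026, -0.006, -0.005], [0.01, -0.17, -0.985, 1.383], [0.0, 0.0, 0.0, 1.0]]
{'intrinsics': [[297.319, 0.0, 259.559], [0.0, 297.319, 193.569], [0.0, 0.0, 1.0]], 'tool_from_camera': [[1.0, -0.001, -0.0, -0.0], [0.001, 0.956, 0.293, -0.074], [0.0, -0.293, 0.956, 0.03], [0.0, 0.0, 0.0, 1.0]]}
0.1 [ 0.20851521 -0.69418433  0.40391457] [[ 2.87724339e-01 -9.57713126e-01 -5.22967264e-04]
 [-9.57712317e-01 -2.87724780e-01  1.25264046e-03]
 [-1.35014085e-03  1.40437041e-04 -9.99999079e-01]] 1.0046026090554294
```

View pics/side0.png

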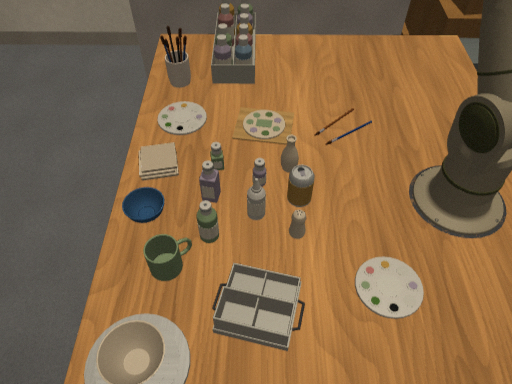

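View pics/top0.png

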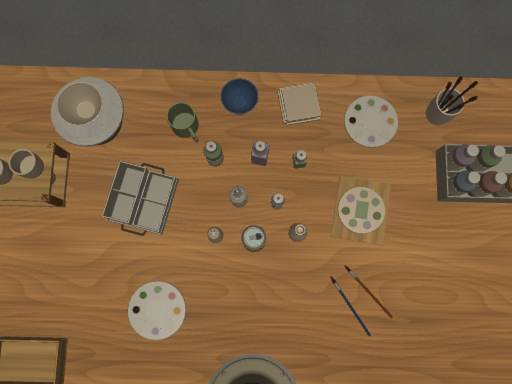

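```bash
python3 - <<'E'
import cv2
t=cv2.imread("pics/top0.png")[125:260,95:325]; s=cv2.imread("pics/side0.png")[125:350,185:330]
cv2.imwrite("pics/topc.png",cv2.resize(t,None,fx=3.4,fy=3.4,interpolation=cv2.INTER_CUBIC))
cv2.imwrite("pics/sidec.png",cv2.resize(s,None,fx=2.6,fy=2.6,interpolation=cv2.INTER_CUBIC))
E
```

```text
(no output)
```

View pics/topc.png

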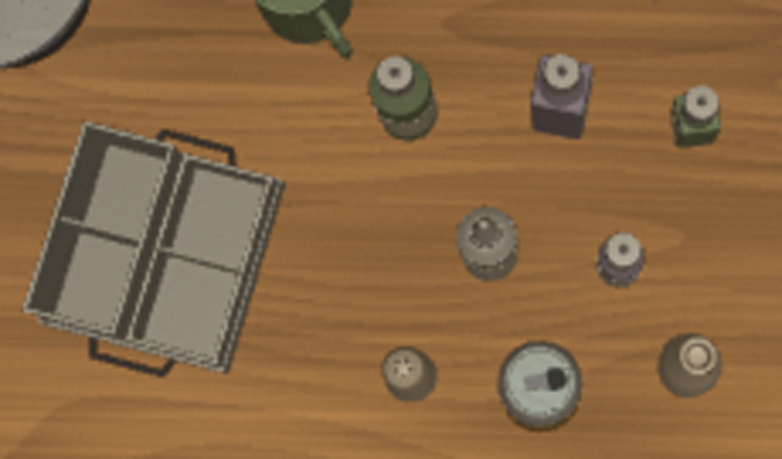

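View pics/sidec.png

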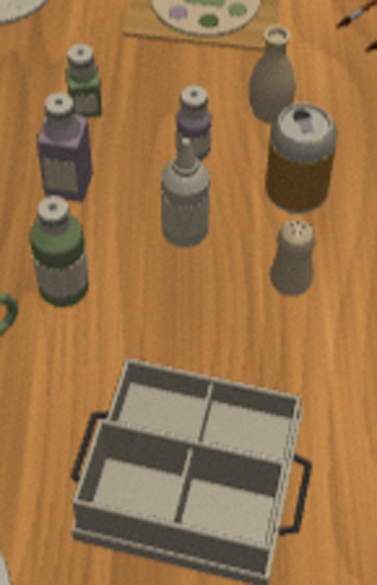

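```bash
cat > h.py <<'E'
from rig import robot
import numpy as np, cv2
def ray(cam,px,pose=None):
    """origin, unit direction in world for a pixel; pose=(pos,rot) of the TCP for the wrist camera"""
    i=robot.camera_info(cam); K=np.array(i["intrinsics"]); x=(np.array(px)-K[:2,2])/np.array([K[0,0],K[1,1]])
    if cam=="wrist":
        t=np.linalg.norm(x); d=np.r_[np.sin(t)*x/max(t,1e-9),np.cos(t)]
        W=np.eye(4); W[:3,:3]=pose[1]; W[:3,3]=pose[0]; T=W@np.array(i["tool_from_camera"])
    else: d=np.r_[x,1.]; T=np.array(i["world_from_camera"])
    d=T[:3,:3]@d; return T[:3,3],d/np.linalg.norm(d)
def onplane(cam,px,z,pose=None):
    o,d=ray(cam,px,pose); return o+d*(z-o[2])/d[2]
def down(yaw):
    c,s=np.cos(yaw),np.sin(yaw); return np.array([[c,s,0],[s,-c,0],[0,0,-1.]])
E
python3 - <<'E'
from h import *
P=lambda u,v:(u/3.4+95-.5+.15,v/3.4+125-.5+.15)
S=lambda u,v:(u/2.6+185-.5+.2,v/2.6+125-.5+.2)
def tri(a,b):
    (o1,d1),(o2,d2)=a,b; A=np.c_[d1,-d2]; t=np.linalg.lstsq(A,o2-o1,rcond=None)[0]
    p,q=o1+t[0]*d1,o2+t[1]*d2; return (p+q)/2,np.linalg.norm(p-q)
for n,a,b,z in [("tr",(394,72),(53,207),.13),("ts",(562,71),(59,101),.13),("ss",(701,102),(80,51),.088),("sr",(623,249),(194,94),.088)]:
    p,g=tri(ray("top",P(*a)),ray("side",S(*b))); print(n,np.round(onplane("top",P(*a),z),4),"tri",np.round(p,4),"gap",round(g,4))
for n,a,z in [("glue",(485,232),.14),("can",(540,383),.115),("vase",(699,356),.12),("shaker",(406,366),.08)]: print(n,np.round(onplane("top",P(*a),z),3))
for n,a,z in [("deep",(86,124),.073),("deep",(24,310),.073),("mid",(178,150),.073),("mid",(128,338),.073)]: print(n,np.round(onplane("top",P(*a),z),4))
E
```

```text
tr [0.6764 0.1264 0.13  ] tri [0.6758 0.1265 0.1297] gap 0.0013
ts [ 0.6808 -0.0051  0.13  ] tri [ 0.6804 -0.0051  0.1303] gap 0.0005
ss [ 0.6697 -0.1181  0.088 ] tri [ 0.6698 -0.118   0.0889] gap 0.0006
sr [ 0.5476 -0.0572  0.088 ] tri [ 0.5475 -0.0572  0.0872] gap 0.0004
glue [0.549 0.051 0.14 ]
can [0.437 0.006 0.115]
vase [ 0.46  -0.116  0.12 ]
shaker [0.451 0.112 0.08 ]
deep [0.6418 0.3804 0.073 ]
deep [0.4886 0.4184 0.073 ]
mid [0.6222 0.3045 0.073 ]
mid [0.4683 0.3343 0.073 ]
```

```bash
python3 - <<'E'
from h import *
robot.goto([.53,.33,.45],down(-.22-np.pi/2)) if robot.ik([.53,.33,.45],down(-.22-np.pi/2)) is not None else print("noik")
s=robot.get_state(); im=robot.get_image("wrist"); np.savez("pose1.npz",p=s["tool_pos"],r=s["ee_rot"])
cv2.imwrite("pics/w1.png",cv2.resize(im[:,:,::-1],None,fx=1.5,fy=1.5)); cv2.imwrite("w1raw.png",im[:,:,::-1])
print(s["time"],s["tool_pos"],s["joints"])
E
```

```text
3.8333 [0.53040695 0.32936277 0.45002789] [-0.89802598  0.44827384  0.36813058  1.80783214 -0.19682515  0.92132872
 -2.23530641]
```

View pics/w1.png

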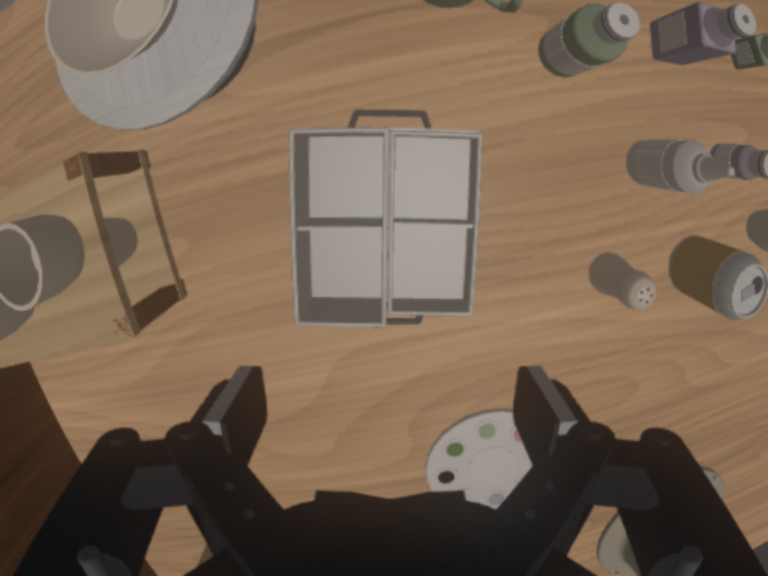

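```bash
python3 - <<'E'
from h import *
d=np.load("pose1.npz"); pose=(d["p"],d["r"])
W=lambda u,v:((u+.5)/1.5-.5,(v+.5)/1.5-.5)
def q(c,z): return np.array([onplane("wrist",W(*p),z,pose)[:2] for p in c])
for n,c,z in [("deep",[(291,130),(387,130),(385,325),(297,325)],.073),("shallow",[(391,130),(480,133),(472,314),(388,314)],.043)]:
    Q=q(c,z); L=[round(np.linalg.norm(Q[i]-Q[i-3]),4) for i in range(4)]
    a=(Q[0]+Q[1]-Q[2]-Q[3])/2; b=(Q[0]+Q[3]-Q[1]-Q[2])/2
    print(n,Q.round(4).tolist(),"cen",Q.mean(0).round(4),"sides",L,"yaw",np.arctan2(a[1],a[0]).round(3),np.arctan2(-b[0],b[1]).round(3))
# shallow divider midpoint and deep divider midpoint
print(q([(341,228)],.073),q([(432,226)],.043))
# caps cross-check
print(q([(621,20),(740,20)],.13))
E
```

```text
deep [[0.6428, 0.3825], [0.6244, 0.3104], [0.4705, 0.347], [0.4865, 0.4199]] cen [0.556  0.3649] sides [np.float64(0.0745), np.float64(0.1582), np.float64(0.0747), np.float64(0.1607)] yaw -0.234 -0.232
shallow [[0.6256, 0.3069], [0.6084, 0.2341], [0.4518, 0.2704], [0.4688, 0.3449]] cen [0.5386 0.2891] sides [np.float64(0.0748), np.float64(0.1607), np.float64(0.0764), np.float64(0.1613)] yaw -0.233 -0.228
[[0.55774639 0.36261875]] [[0.53837855 0.29058192]]
[[0.67489769 0.12961683]
 [0.67835461 0.00328551]]
```

```bash
cat >> h.py <<'E'
BIN={"deep":np.array([.5565,.3645]),"shallow":np.array([.5388,.2893])}; YAW=-.232; UP=.45
def slot(b,sx): return BIN[b]+sx*.044*np.array([np.cos(YAW),np.sin(YAW)])
def rep(m):
    s=robot.get_state(); print(m,"t",round(s["time"],2),"pos",np.round(s["tool_pos"],4),"F",np.round(s["contact_force"],1),"w",round(s["grip_width"],3),"q7",round(s["joints"][6],2))
def pick(xy,yaw,zt):
    robot.goto([*xy,UP],down(yaw)); rep("above")
    robot.move_linear([*xy,zt+.05],v=.25); robot.move_linear([*xy,zt],v=.08); robot.gripper_close(); rep("gripped")
    robot.move_linear([*xy,zt+.02],v=.06); rep("lifted"); robot.move_linear([*xy,UP],v=.2)
def place(xy,zt):
    robot.move_linear([*xy,UP],down(YAW),v=.2); rep("over bin")
    robot.move_linear([*xy,zt+.03],v=.15); robot.move_linear([*xy,zt+.0065],v=.03); robot.dwell(.2); rep("down")
def release(xy):
    robot.open(); robot.dwell(.2); rep("open"); robot.move_linear([*xy,UP-.1],v=.15); rep("clear")
E
python3 - <<'E'
from h import *
S=lambda u,v:(u/2.6+185-.3,v/2.6+125-.3)
a,b=[onplane("side",S(*p),0)[:2] for p in [(43,190),(73,199)]]; print("ts edge",a,b,np.linalg.norm(a-b),np.arctan2(*(a-b)[::-1]))
xy=[.676,.1264]
for y in (YAW,): print(robot.ik([*xy,UP],down(y)),robot.ik([*slot("deep",1),.29],down(y)))
pick(xy,YAW,.277)
cv2.imwrite("pics/w2.png",robot.get_image("wrist")[:,:,::-1])
E
```

```text
ts edge [0.70782506 0.00255276] [0.67487106 0.01450221] 0.035053610304445926 -0.3478642136299095
[-0.24561989  0.51207851 -0.03370996  1.64302656  0.01979618  0.98682042
 -0.517924  ] [-0.56982771  0.68907999 -0.07284918  1.75567973  0.07194908  0.69941186
 -0.91319154]
above t 5.4 pos [0.6758 0.127  0.4499] F [-0.3  0.4  0.6] w 0.999 q7 -0.52
gripped t 7.39 pos [0.6762 0.1265 0.2776] F [-0.6  0.4  4.5] w 0.311 q7 -0.53
lifted t 7.88 pos [0.676  0.1264 0.2974] F [-0.3 -0.5 -1.6] w 0.307 q7 -0.53
```

```bash
python3 - <<'E'
from h import *
p=slot("deep",1); place(p,.277); release(p)
s=robot.get_state(); im=robot.get_image("wrist")
cv2.imwrite("pics/w3.png",np.hstack([cv2.resize(im,(400,300)),cv2.resize(robot.get_image("top"),(400,300))])[:,:,::-1])
E
```

```text
over bin t 10.19 pos [0.6001 0.3528 0.45  ] F [ 1.2 -0.4 -1.2] w 0.307 q7 -0.87
down t 12.43 pos [0.5992 0.3544 0.2836] F [-1.7 -1.   4.3] w 0.307 q7 -0.89
open t 13.23 pos [0.5993 0.3544 0.2835] F [-0.2  0.1  0.2] w 0.999 q7 -0.89
clear t 13.82 pos [0.5991 0.3542 0.3497] F [-1.1  0.1 -0.7] w 1.004 q7 -0.88
```

View pics/w3.png

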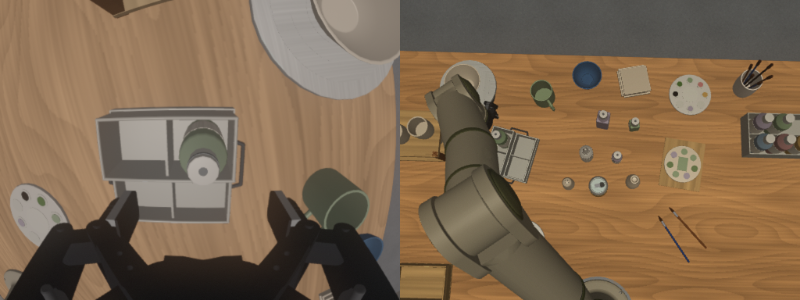

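The tall round bottle stands upright in the +x deep compartment (around (200,160) in the left image), and the others look undisturbed. Next is the tall square.

```bash
python3 - <<'E'
from h import *
pick([.6806,-.0051],YAW,.277); p=slot("deep",-1)
robot.move_linear([*p,UP],down(YAW),v=.2)
s=robot.get_state(); im=robot.get_image("wrist"); cv2.imwrite("pics/w4.png",im[:,:,::-1])
rep("hold")
E
```

```text
above t 15.35 pos [ 0.6806 -0.0031  0.4495] F [-0.1  0.9 -0.2] w 0.999 q7 -0.35
gripped t 17.34 pos [ 0.6807 -0.0051  0.2775] F [-0.8  0.8  5.6] w 0.306 q7 -0.37
lifted t 17.82 pos [ 0.6806 -0.0051  0.2974] F [ 0.2  0.7 -1.3] w 0.308 q7 -0.36
hold t 21.02 pos [0.5142 0.3738 0.45  ] F [-0.6  0.2 -1. ] w 0.308 q7 -1.02
```

View pics/w4.png

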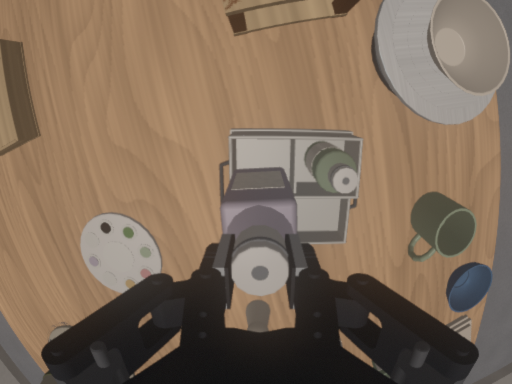

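The square bottle hangs straight, aligned with the jaws and bin. I'll place it, then do the short ones with the same routine, checking between.

```bash
python3 - <<'E'
from h import *
p=slot("deep",-1); place(p,.277); release(p)
pick([.5476,-.0572],YAW,.235); p=slot("shallow",1)
robot.move_linear([*p,UP],down(YAW),v=.2); rep("hold")
cv2.imwrite("pics/w5.png",robot.get_image("wrist")[:,:,::-1])
E
```

```text
over bin t 21.27 pos [0.5138 0.3744 0.45  ] F [-0.2  0.3 -1.4] w 0.308 q7 -1.02
down t 23.5 pos [0.5135 0.3746 0.2836] F [-2.  -1.1  2.7] w 0.308 q7 -1.05
open t 24.31 pos [0.5137 0.3746 0.2835] F [0.1 0.4 0.4] w 0.999 q7 -1.05
clear t 24.9 pos [0.5135 0.3744 0.3497] F [-1.1  0.4 -0.3] w 1.001 q7 -1.04
above t 26.53 pos [ 0.5479 -0.056   0.4497] F [-0.1  0.2  0.1] w 0.998 q7 -0.28
gripped t 28.69 pos [ 0.5476 -0.0571  0.2355] F [-1.7  0.5  5.8] w 0.306 q7 -0.34
lifted t 29.18 pos [ 0.5477 -0.0573  0.2555] F [ 0.1  0.3 -1.4] w 0.309 q7 -0.34
hold t 32.14 pos [0.5818 0.278  0.4501] F [-0.  -0.  -0.6] w 0.305 q7 -0.85
```

View pics/w5.png

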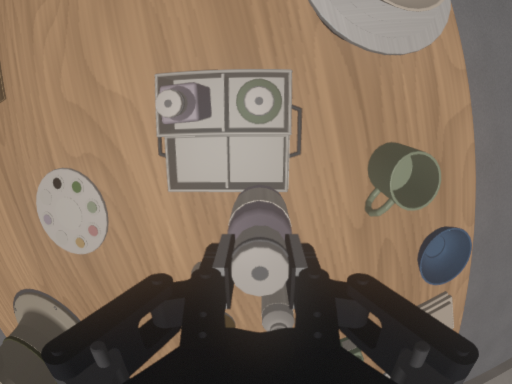

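```bash
python3 - <<'E'
from h import *
p=slot("shallow",1); place(p,.235); release(p)
pick([.6698,-.118],YAW,.235); p=slot("shallow",-1); place(p,.235); release(p)
robot.move_linear([p[0],p[1],.45],v=.2)
cv2.imwrite("pics/w6.png",robot.get_image("wrist")[:,:,::-1])
robot.goto([.45,-.45,.5],down(YAW)); rep("away")
t,s=robot.get_image("top"),robot.get_image("side")
cv2.imwrite("pics/end.png",np.hstack([cv2.resize(t[120:260,95:325],(460,280)),cv2.resize(s[125:350,185:330],(290,450))[:280]])[:,:,::-1]) if 0 else None
cv2.imwrite("top1.png",t[:,:,::-1]); cv2.imwrite("side1.png",s[:,:,::-1])
A=cv2.resize(t[120:260,95:325],(490,298)); B=cv2.resize(s[125:350,185:330],(290,450)); C=np.zeros((450,780,3),np.uint8); C[:298,:490]=A; C[:,490:]=B
cv2.imwrite("pics/end.png",C[:,:,::-1])
E
```

```text
over bin t 32.44 pos [0.5817 0.2788 0.4501] F [ 0.2 -0.1 -0.5] w 0.305 q7 -0.85
down t 34.96 pos [0.5814 0.2792 0.2415] F [-1.9 -0.9  4.1] w 0.309 q7 -0.91
open t 35.77 pos [0.5816 0.2792 0.2415] F [-0.   1.  -0.5] w 1.001 q7 -0.91
clear t 36.64 pos [0.5813 0.279  0.3493] F [ 0.  -0.2 -0.6] w 1.0 q7 -0.88
above t 38.19 pos [ 0.67   -0.1161  0.4495] F [-0.6  0.3  0.1] w 1.002 q7 -0.24
gripped t 40.35 pos [ 0.67   -0.118   0.2355] F [0.1 0.3 4.7] w 0.308 q7 -0.29
lifted t 40.83 pos [ 0.6698 -0.118   0.2554] F [ 0.4 -0.5 -1.8] w 0.309 q7 -0.29
over bin t 44.37 pos [0.4964 0.2987 0.4499] F [-0.3 -0.3 -0.6] w 0.308 q7 -1.0
down t 46.88 pos [0.4958 0.2994 0.2415] F [-1.8 -0.8  3.9] w 0.304 q7 -1.11
open t 47.69 pos [0.496  0.2994 0.2415] F [-0.6 -0.3 -0. ] w 1.002 q7 -1.11
clear t 48.57 pos [0.4958 0.2992 0.3493] F [ 0.1 -0.1 -0.6] w 1.0 q7 -1.06
away t 51.92 pos [ 0.4508 -0.4492  0.4999] F [ 0.1 -0.2  0.5] w 1.001 q7 0.54
```

View pics/end.png

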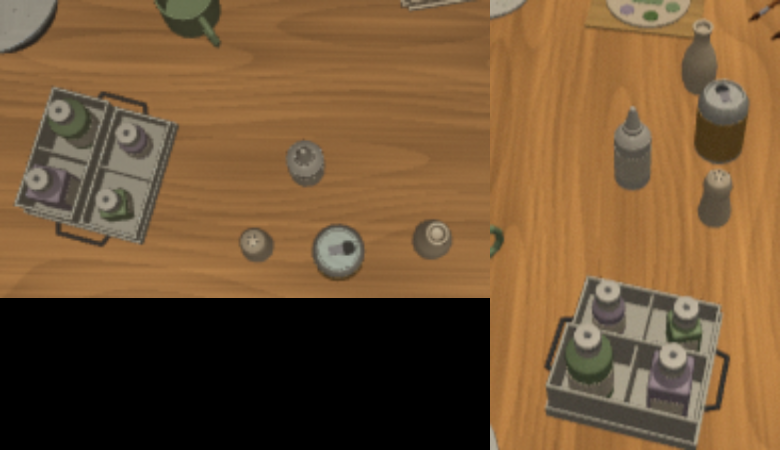

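View pics/w6.png

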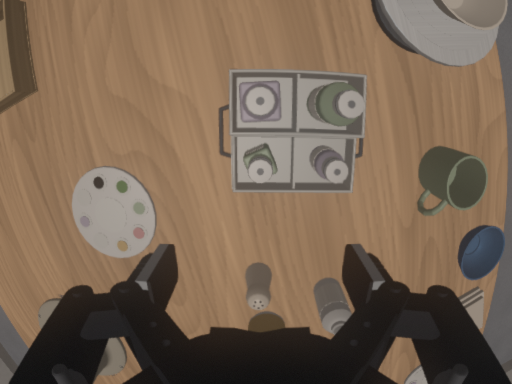

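```bash
python3 - <<'E'
from h import *
for n,a,b in [("tr",(58,109),(587,334)),("ts",(40,178),(673,352)),("sr",(125,131),(607,289)),("ss",(106,201),(686,307))]:
    (o1,d1),(o2,d2)=ray("top",(a[0]/2.13+94.7,a[1]/2.13+119.7)),ray("side",((b[0]-490)/2+184.7,b[1]/2+124.7))
    t=np.linalg.lstsq(np.c_[d1,-d2],o2-o1,rcond=None)[0]; p=(o1+t[0]*d1+o2+t[1]*d2)/2
    c,s=np.cos(YAW),np.sin(YAW); B=BIN["deep" if n[0]=="t" else "shallow"]
    print(n,p.round(4),"bin xy",(np.array([[c,s],[-s,c]])@(p[:2]-B)).round(4))
d=np.abs(cv2.imread("top1.png").astype(int)-cv2.imread("pics/top0.png")).max(2)
print("changed px at glue/can/vase/shaker",[(d[v-14:v+15,u-14:u+15]>40).sum() for u,v in [(239,196),(254,238),(299,232),(215,235)]])
robot.job_done()
E
```

```text
tr [0.5997 0.3545 0.1371] bin xy [0.0444 0.0002]
ts [0.5138 0.3713 0.1335] bin xy [-0.0431 -0.0032]
sr [0.5825 0.2798 0.0958] bin xy [0.0447 0.0008]
ss [0.4947 0.2988 0.091 ] bin xy [-0.0451 -0.0009]
changed px at glue/can/vase/shaker [np.int64(0), np.int64(0), np.int64(0), np.int64(0)]
the job is handed in; nothing more can be done
```

All four glaze bottles are standing in the caddy and the job is handed in. The two tall ones are in the deep bin and the two short ones in the shallow bin, one per compartment. The robot's clock read about 52 s against the 101 s limit, and the interface gives no verdict.

- **Placement:** I triangulated the cap positions from the last top and side pictures. They came out at about ±44 mm along each bin and within 3 mm of its centre line.
- **Height:** The cap tops measured 137 and 134 mm for the tall bottles, and 96 and 91 mm for the short ones. I expected 136 and 94 mm, so all are within 3 mm and fit bottles standing upright on the bin floor.
- **Set down and released:** The bottles were lowered to floor contact at 3–4 N before the fingers opened. The arm was then moved clear.
- **Items left in place:** The can, glue bottle, vase and shaker showed no changed pixels in the top view compared with the start.

One estimate disagreed along the way. Two rough readings of the tall square bottle's angle, −0.12 and −0.35 rad, did not match. I gripped it at the bin's angle of −0.23 rad, and the wrist picture before placing showed it aligned closely enough with the bin. No other checks failed.

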